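# Level the roller-top packing scale

### The job

The packing scale does not stand level. Turn the yellow and blue foot-screw knobs at its front corners, one after the other as needed, until the white bubble rests wholly inside the black ring of the vial, then let go. Do not touch the vial and do not push the things around the scale about.

Things in the scene. Friction and masses are not known exactly. Their poses are not given: they have to be found in the camera images.
- scale: roller-top packing scale, 330 x 360 mm; origin on the table under its middle, x to its back, y to robot's left, z up; this frame stays upright. Rear half: steel rollers between green rails, to 110 mm high. Front: deck 72 mm high with vial in the middle and a knob at each corner. Feet at (130,0), (-110,130), (-110,-130) mm; the front two are screws. It stands up to 2.4 deg off level.
- vial: round bubble vial in the middle of the deck, green face in a black rim, 86 mm across; origin at the centre of its face, about 84 mm above the table, z up. A thin black ring, 21 mm across inside, marks the centre. Delicate: keep off it.
- bubble (a point): centre of the white bubble, a disc 15 mm across in the vial, at the level of the vial's origin. It goes to the high side: per radian clockwise (seen from above) the left knob lifts its corner 3.9 mm and moves the bubble 12 mm along (-0.476, 0.879) in the scale's x, y; the right knob 12 mm along (-0.476, -0.879). Anticlockwise is opposite; the effects add; it settles within 1 s.
- left_grip (a point): mid-bar of the yellow wing knob (left foot screw): 106 mm up, at (-163,130) mm on the scale. Bar 62 long, 18 thick, 30 high; its top 14 mm above this point, a collar of 23 mm radius 22 mm below. Spindle leans 30 deg to the scale's front (-x). z up the spindle, x along the bar, y across: pinch along y. Friction 0.12 N m; stays put; starts up to 1.35 rad off level, stops at 1.45.
- right_grip (a point): mid-bar of the blue wing knob (right foot screw): 106 mm up, at (-163,-130) mm on the scale. Bar 62 long, 18 thick, 30 high; its top 14 mm above this point, a collar of 23 mm radius 22 mm below. Spindle leans 30 deg to the scale's front (-x). z up the spindle, x along the bar, y across: pinch along y. Friction 0.12 N m; stays put; starts up to 1.35 rad off level, stops at 1.45.
- tape_roll: bystander, loose: roll of brown packing tape lying flat, a ring 96 mm across and 48 mm high, in front of the scale; origin under its centre
- mug: bystander, loose: blue mug, 80 mm across, 90 mm high; origin under its centre
- spray: bystander, loose: white spray bottle with red cap, 64 mm across, 170 mm high; origin under its centre
- small_carton: bystander, loose: closed cardboard carton 140 x 100 x 70 mm; origin under its centre
- scanner: bystander, loose: grey and black hand scanner lying down, 190 x 60 x 43 mm; origin under its centre
- hoop_bin: bystander, loose: grey open bin 150 x 120 x 60 mm full of gold hoops that stand up to 95 mm; origin under its centre
- tape_gun: bystander, loose: red tape dispenser 160 x 55 mm, 96 mm high; origin under its centre

How it is judged:
By the outcome, as a careful person would: the job done as asked, in the order asked, and still so for the second after the job is handed in, with the robot touching nothing.
It also fails if it takes over 42 s, if anything falls off the work surface, if the arm or the gripper's body presses on something with over 40 N, if the wrist force passes 120 N, or if a joint passes its speed limit or range.

### The arm

A 6-joint arm with a two-finger parallel gripper is mounted at the origin on the work surface. World frame = base frame: x ahead of the robot, y to its left, z up, the work surface at z = 0. Lengths are in mm, angles in rad, forces in N, time in s.
With the tool pointing down it reaches from about 325 to 850 mm from the base axis. Payload 4.4 kg.
Tool frame: the origin (TCP) lies at the very end of the fingers, on their centre line; the grasp point (between the pads) lies 19 mm behind it; z points along the fingers, y is the direction in which the jaws open and shut (so a half turn about z gives the same grasp; the last joint's range is limited). The gripper opens to 94 mm and grips with 3 to 60 N. Pads are 16 mm wide; open, the fingers measure 119 mm over their backs; the gripper's body (75 mm by 177 mm) begins 78 mm behind the grasp point.
Start: joints at [1.111, 0.207, 1.542, -0, 1.393, -0.15], TCP at [174.761, 547.801, 205.447] pointing down, gripper open.
Joint ranges: [-2.73, 2.73], [-0.86, 2.22], [0.23, 2.46], [-1.11, 4.25], [0.08, 2.63], [-2.82, 2.82]. Speed limits (rad/s): [2.79, 2.79, 3.14, 3.14, 3.14, 3.14].

### API

Orientations are given as a 3x3 rotation matrix whose columns are the frame's x, y, z axes.
In Python, from bench import robot gives the robot as it stands. The module is installed in compiled form; this text tells all that it offers.
- The arm moves only by the tool move_arm, never from a script. Its argument "series" is a list of rows, each a list of 3 entries, a list of its own where there are three numbers: the shift along the tool's x, y, z normalised to -1 to 1, where 1 is 0.2 m, then the turn, a rotation vector about the tool's x, y, z normalised to -1 to 1, where 1 is pi rad, then the closure, from -1 (fully open) to 1 (shut). In form: [[[dx, dy, dz], [ax, ay, az], gripper], ...]. A call has 1 to 8 rows; each row is the pose to reach, as a shift and turn from the pose commanded when the call began, along the tool's axes at that moment, turning the shorter way round; what a row does not reach only later rows make up. A row lasts 1/12 s, in which the tool goes at most 41.7 mm and 7.16 degrees, less where a joint would pass 70% of its speed; a pose out of reach is approached as far as the arm can. A call with a number of a shift or a turn outside -1 to 1 is refused whole. A call with a gripper value outside its range is refused whole. The fingers move at their own pace and stop on an object; "grip_force" is the grip in N (left out, the last holds). Time passes only in rows, so rows that repeat a pose let the fingers close. It gives the time, the measured TCP pose, the force and the opening at its end, in the units of the state.
- robot.read_state(): the state, without advancing time (a new reading comes with each control period).
- robot.read_camera(name): name is "scene" or "top" or "wrist"; returns the picture (480x640x3 uint8, blue, green, red); there is no depth.
- robot.camera_model(name): a dict with "intrinsics" (3x3 intrinsics, pixels), "k1" (the pictures are not rectified: a ray, as slopes to the right and down, at radius r is drawn at 1 + k1 r^2 times it, then the intrinsics apply), "eye" and "orientation" of the camera in the world. Camera axes: x right, y down, z forward; pixel columns grow to the right and rows downward; lengths in mm; the calibration is good to about 2 mm. A picture is of the moment at which its call begins: read the wrist's pose just before it. camera_model takes no time and is no camera call; for the wrist camera it gives the pose at the moment of the call.
- robot.hand_in(): hands the job in, once; it reports no verdict.
Trained networks look in the newest picture that a camera, given by its name, has taken for a name from the list of things; names that differ only in an ending like _2 or _b are one class to them, and where a whole thing is asked for, a point or a joint stands for the part that bears it (a point fixed in the world has none). Each returns a list of dicts, best first, with "conf" (0 to 1); they miss things now and then, are a little off and sometimes report something else, mostly with a low value. They report only what shows in the picture. A call takes as long as a camera call.
- robot.cut_out(camera, query): "mask" (480x640 bool, what is visible of it) and "position" ([row, column] in pixels, amid what is visible of it).
The state is a dict: "clock": time; "joints": joint angles; "qd": joint speeds; "joint_efforts": joint torques, N m; "position": TCP position; "ee_rot": TCP orientation; "wrist_force": force on the tool from outside, world axes, zero at the start; "moment": the same for the moment, N m; "gripper_width": finger opening in mm.
Only numpy, scipy, OpenCV 4.12 (cv2) and the standard library are available. Lean on these libraries where they do the work, as an engineer would, in place of code of your own. Each camera call takes 0.05 s, during which the arm holds its last target. There are 200 camera calls.

## Working session

There is one attempt and no reset: what is moved stays moved. The work goes in short steps, Python scripts to look and compute and a tool call to move; the robot and the scene stay as the last step left them, time stands still between calls to the robot, and variables do not carry over. Pictures are saved under pics/ and viewed, about 8 in all and at most 12, crops included, and the job is handed in when it is done.

Besides the shell and the picture viewer there is one more tool, called after "Call:" by a JSON object that holds its "op" and its "data". move_arm: Moves the arm, as the interface text tells. Scaled input: -1 to 1 covers 0.2 m each way for a shift and pi rad each way for a turn. Its arguments: {"type":"object","properties":{"series":{"type":"array"},"grip_force":{"type":"number"}},"required":["series"]}

```bash
mkdir -p pics; ls; python3 - <<'E'
from bench import robot
import cv2,numpy as np
s=robot.read_state(); print(s)
a=robot.read_camera("scene"); b=robot.read_camera("top")
cv2.imwrite("pics/scene.png",a);cv2.imwrite("pics/top.png",b)
for n in("scene","top","wrist"): print(n,robot.camera_model(n))
for c in("top","scene"):
  for q in("scale","vial","bubble","left_grip","right_grip"):
    print(c,q,[(round(d["conf"],2),np.round(d["position"],1).tolist(),int(d["mask"].sum())) for d in robot.cut_out(c,q)[:3]])
E
```

```text
pics
{'clock': 0.0, 'joints': array([ 1.11152524e+00,  2.07433846e-01,  1.54293344e+00, -9.16452090e-06,
        1.39353071e+00, -1.50444522e-01]), 'qd': array([ 0.00059463, -0.00080517, -0.00021925,  0.00068593, -0.00062732,
        0.00171189]), 'joint_efforts': array([-1.25712810e-03, -3.70861852e+01, -2.81415725e+01,  6.98850467e-02,
        3.60461895e-02, -1.67555008e-04]), 'position': array([174.38417206, 547.06406431, 204.29271438]), 'ee_rot': array([[-9.52691205e-01,  3.03938218e-01, -1.01385995e-03],
       [ 3.03939723e-01,  9.52689014e-01, -2.07045154e-03],
       [ 3.36603882e-04, -2.28065328e-03, -9.99997343e-01]]), 'wrist_force': array([-0.07233445,  0.46626433, -0.56751132]), 'moment': array([ 0.01319124,  0.03148546, -0.0027617 ]), 'gripper_width': 94.0596263987329}
scene {'intrinsics': array([[465.04840747,   0.        , 321.69506574],
       [  0.        , 465.04840747, 232.4223224 ],
       [  0.        ,   0.        ,   1.        ]]), 'k1': -0.006471888262569211, 'eye': array([1253.27113255, -243.5249893 , 1212.40305758]), 'orientation': array([[ 0.33327773,  0.7
[... 682 characters left out ...]
      ,   0.        ,   1.        ]]), 'k1': -0.027213401585676637, 'eye': array([102.03392564, 570.48097176, 384.3613699 ]), 'orientation': array([[ 3.03721244e-01,  9.19445767e-01,  2.49745646e-01],
       [ 9.52760664e-01, -2.92901823e-01, -8.03469981e-02],
       [-7.23752341e-04,  2.62350917e-01, -9.64972265e-01]])}
top scale [(0.77, [170.1, 351.5], 18041)]
top vial [(0.65, [203.6, 347.4], 970)]
top bubble []
top left_grip [(0.55, [218.1, 292.6], 299)]
top right_grip [(0.86, [226.4, 399.4], 329)]
scene scale [(0.63, [290.3, 331.3], 15403)]
scene vial [(0.61, [247.4, 321.0], 692)]
scene bubble []
scene left_grip [(0.69, [213.3, 358.9], 267)]
scene right_grip [(0.61, [240.2, 268.9], 267)]
```

View pics/scene.png

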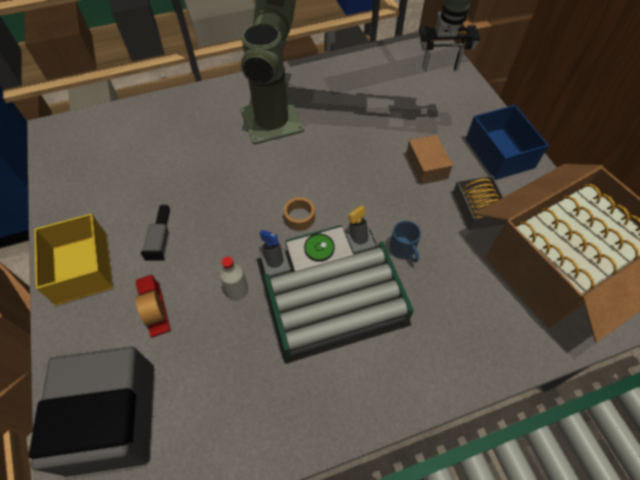

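View pics/top.png

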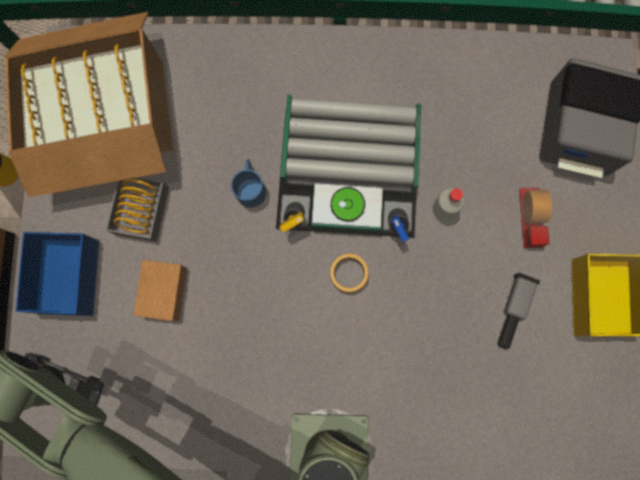

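The scene view shows the scale in mid-table with blue knob near px (269,240) and yellow near (358,214). In the top view the vial is at (347,203), with the bubble left of its centre, yellow at (292,219), blue at (399,227) and the tape roll in front at (349,273).

```bash
cat > h.py <<'E'
from bench import robot
import cv2,numpy as np
from scipy.spatial.transform import Rotation as R
def ray(m,rc):
    K=m["intrinsics"]; k=m["k1"]
    x=(rc[1]-K[0,2])/K[0,0]; y=(rc[0]-K[1,2])/K[1,1]
    u=cv2.undistortPoints(np.array([[[rc[1],rc[0]]]],float),K,np.array([k,0,0,0.]))[0,0]
    d=m["orientation"]@np.array([u[0],u[1],1]); return d/np.linalg.norm(d)
def onz(m,rc,z):
    d=ray(m,rc); return m["eye"]+d*(z-m["eye"][2])/d[2]
def tri(ms,rcs):
    A=0;b=0;Ds=[ray(m,r) for m,r in zip(ms,rcs)]
    for m,d in zip(ms,Ds):
        P=np.eye(3)-np.outer(d,d);A=A+P;b=b+P@m["eye"]
    p=np.linalg.solve(A,b)
    return p,[round(np.linalg.norm((np.eye(3)-np.outer(d,d))@(p-m["eye"])),1) for m,d in zip(ms,Ds)]
def proj(m,p):
    c=m["orientation"].T@(np.asarray(p)-m["eye"]); K=m["intrinsics"]
    return cv2.projectPoints(c.reshape(1,1,3),np.zeros(3),np.zeros(3),K,np.array([m["k1"],0,0,0.]))[0][0,0]
def move(rot_t,pos_t,s=None):
    """normalised shift/turn from the current pose to target"""
    s=s or robot.read_state(); R0=s["ee_rot"]
    return np.round(R0.T@(pos_t-s["position"])/200,3),np.round(R.from_matrix(R0.T@rot_t).as_rotvec()/np.pi,4)
E
python3 - <<'E'
from h import *
T=robot.camera_model("top");S=robot.camera_model("scene")
for q,a,b in(("vial",(203.6,347.4),(247.4,321.0)),("L",(218.1,292.6),(213.3,358.9)),("R",(226.4,399.4),(240.2,268.9))):
    z=84 if q=="vial" else 106
    print(q,tri([T,S],[a,b]),onz(T,a,z),onz(S,b,z))
E
python3 - <<'E'
import cv2
from h import *
b=cv2.imread("pics/top.png")[165:260,260:440]
cv2.imwrite("pics/topc.png",cv2.resize(b,None,fx=4.4,fy=4.4,interpolation=cv2.INTER_CUBIC))
E
```

```text
vial (array([615.29839919, -27.4071899 ,  72.47466295]), [np.float64(4.0), np.float64(4.0)]) [611.69410234 -31.02247112  84.        ] [622.69037915 -25.77135226  84.        ]
L (array([567.61230896, 104.66722943, 113.8374335 ]), [np.float64(4.3), np.float64(4.3)]) [567.77446159 101.1095106  106.        ] [563.63851351 111.43829598 106.        ]
R (array([ 556.18488998, -158.4717493 ,   93.01058815]), [np.float64(0.2), np.float64(0.2)]) [ 553.76412238 -157.30750151  106.        ] [ 564.3272452  -159.25849736  106.        ]
```

View pics/topc.png

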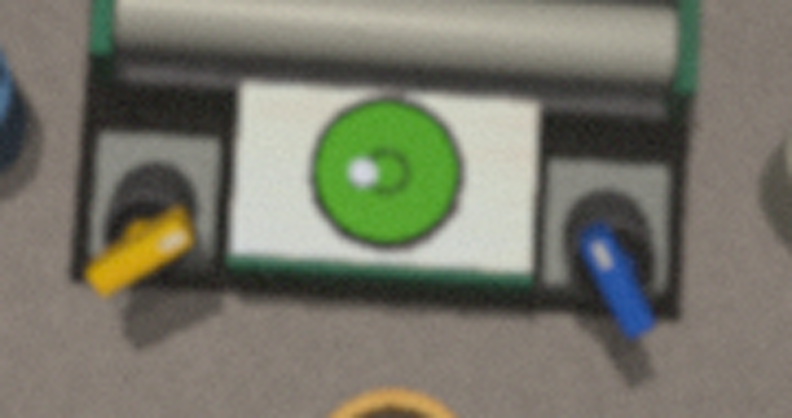

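The crop shows the bubble about 14 mm to the left (+y) of the ring. That calls for roughly -0.65 rad on the left knob and +0.65 rad on the right. I'll move the wrist camera over the scale to measure it.

Call:
{"op": "move_arm", "data": {"series": [[[-0.84, -0.74, -0.16], [0, 0, -0.098], -1], [[-0.84, -0.74, -0.16], [0, 0, -0.098], -1], [[-0.84, -0.74, -0.16], [0, 0, -0.098], -1], [[-0.84, -0.74, -0.16], [0, 0, -0.098], -1], [[-0.84, -0.74, -0.16], [0, 0, -0.098], -1], [[-0.84, -0.74, -0.16], [0, 0, -0.098], -1]]}}

```text
clock: 1.1
position: [291.5, 352.9, 238.3]
ee_rot: [[-1.0, 0.003, 0.002], [0.003, 1.0, -0.0], [-0.002, -0.0, -1.0]]
wrist_force: [-0.3, 0.5, -0.9]
gripper_width: 94.3
```

Call:
{"op": "move_arm", "data": {"series": [[[-0.575, -0.96, -0.16], [0, 0, 0], -1], [[-0.575, -0.96, -0.16], [0, 0, 0], -1], [[-0.575, -0.96, -0.16], [0, 0, 0], -1], [[-0.575, -0.96, -0.16], [0, 0, 0], -1], [[-0.575, -0.96, -0.16], [0, 0, 0], -1], [[-0.575, -0.96, -0.16], [0, 0, 0], -1]]}}

```text
clock: 1.6
position: [407.0, 160.0, 270.7]
ee_rot: [[-1.0, 0.005, 0.003], [0.005, 1.0, -0.001], [-0.003, -0.001, -1.0]]
wrist_force: [0.1, 1.0, 0.0]
gripper_width: 94.0
```

Call:
{"op": "move_arm", "data": {"series": [[[-0.575, -0.96, -0.16], [0, 0, 0], -1], [[-0.575, -0.96, -0.16], [0, 0, 0], -1], [[-0.575, -0.96, -0.16], [0, 0, 0], -1], [[-0.575, -0.96, -0.16], [0, 0, 0], -1], [[-0.575, -0.96, -0.16], [0, 0, 0], -1], [[-0.575, -0.96, -0.16], [0, 0, 0], -1], [[-0.575, -0.96, -0.16], [0, 0, 0], -1]]}}

```text
clock: 2.18
position: [521.4, -32.2, 301.9]
ee_rot: [[-1.0, 0.006, 0.002], [0.006, 1.0, -0.001], [-0.002, -0.001, -1.0]]
wrist_force: [0.6, -1.3, 0.1]
gripper_width: 93.9
```

```bash
python3 - <<'E'
from h import *
s=robot.read_state(); print(s["clock"],s["position"],s["joints"]);print(s["ee_rot"].round(3))
m=robot.camera_model("wrist"); a=robot.read_camera("wrist"); cv2.imwrite("pics/w1.png",a)
np.save("w1m.npy",m,allow_pickle=True)
for q in("vial","bubble","left_grip","right_grip","scale"):
  for d in robot.cut_out("wrist",q)[:2]:
    z=dict(vial=84,bubble=84,left_grip=106,right_grip=106,scale=80)[q]
    ys,xs=np.nonzero(d["mask"]); np.save(f"w1_{q}.npy",d["mask"]) if q!="scale" else 0
    print(q,round(d["conf"],2),np.round(d["position"],1),d["mask"].sum(),onz(m,d["position"],z).round(1))
E
```

```text
2.1833 [521.36158189 -32.24174227 301.88135865] [-2.26849245e-01  3.29144776e-02  1.53715719e+00 -1.04434686e-03
  1.56972412e+00 -1.79168062e+00]
[[-1.     0.006  0.002]
 [ 0.006  1.    -0.001]
 [-0.002 -0.001 -1.   ]]
vial 0.92 [289.1 314.3] 5331 [610.2 -30.5  84. ]
bubble 0.64 [287.6 327.2] 164 [608.6 -17.2  84. ]
bubble 0.57 [105.7 277.1] 3667 [429.7 -63.7  84. ]
left_grip 0.71 [252.8 449.9] 2165 [564.8  98.5 106. ]
right_grip 0.74 [241.6 182.8] 2243 [ 552.3 -154.3  106. ]
scale 0.76 [328.5 309.8] 59154 [657.1 -35.5  80. ]
```

View pics/w1.png

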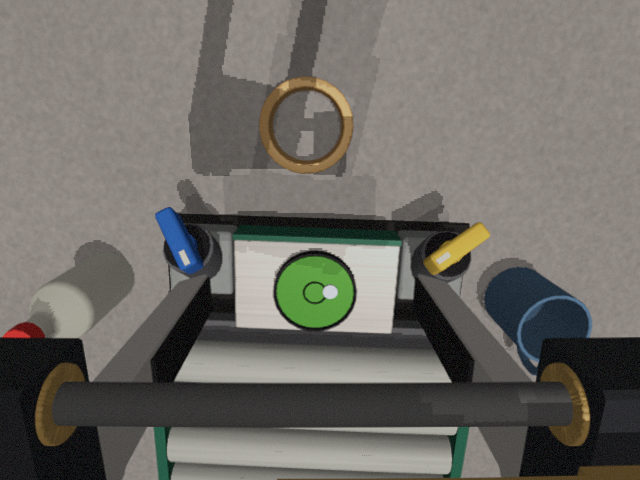

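The wrist view shows the bubble at (330,292), right of the ring at (315,292). The blue bar is centred near (178,241), the yellow bar near (456,249), and the tape roll at (306,125). Next I'll fit the knob poses.

```bash
cat >> h.py <<'E'
def hsvmask(a,lo,hi): return cv2.inRange(cv2.cvtColor(a,cv2.COLOR_BGR2HSV),lo,hi)
def biggest(mk,near=None):
    n,l,st,c=cv2.connectedComponentsWithStats(mk); i=1+np.argmax(st[1:,4]); return (l==i),c[i],st[i,4]
def bubble(a,m,yaw,z=84):
    g,c,n=biggest(hsvmask(a,(40,100,60),(75,255,255)))
    hull=cv2.convexHull(np.argwhere(g)[:,::-1].astype(np.int32)); (cx,cy),ax,_=cv2.fitEllipse(hull)
    f=np.zeros(g.shape,np.uint8);cv2.fillConvexPoly(f,hull,1); f=cv2.erode(f,np.ones((7,7)))
    w=hsvmask(a,(0,0,140),(180,90,255))*f; b,bc,bn=biggest(w)
    v=onz(m,(cy,cx),z); B=onz(m,(bc[1],bc[0]),z); d=B-v
    r=np.array([[np.cos(yaw),np.sin(yaw)],[-np.sin(yaw),np.cos(yaw)]])@d[:2]
    M=12*np.array([[-.476,-.476],[.879,-.879]])
    print("vial px",(cx,cy),"bub px",bc,bn,"vial",v.round(1),"off scale xy",r.round(1),"turn L,R (cw+)",np.linalg.solve(M,-r).round(3))
    return v,r
def frame(yaw,phi):
    z=np.array([-.5,0,3**.5/2]);x0=np.array([3**.5/2,0,.5]);y0=np.array([0,1.,0])
    x=np.cos(phi)*x0+np.sin(phi)*y0
    return R.from_euler("z",yaw).as_matrix()@np.c_[x,np.cross(z,x),z]
def fitbar(mk,m,p0,yaw):
    import itertools
    from scipy.optimize import minimize
    c=np.array([[x,y,z] for x in(-31,31) for y in(-9,9) for z in(-16,14)],float)
    mk=mk.astype(np.uint8)
    def cost(p):
        P=c@frame(yaw,p[2]).T+[p[0],p[1],p0[2]]
        px=np.array([proj(m,q) for q in P],np.float32)
        f=np.zeros(mk.shape,np.uint8);cv2.fillConvexPoly(f,np.round(cv2.convexHull(px)*16).astype(np.int32),1,shift=4)
        return (f^mk).sum()/ (f|mk).sum()
    best=min((cost([p0[0],p0[1],t]),t) for t in np.arange(-1.6,1.6,.1))
    r=minimize(cost,[p0[0],p0[1],best[1]],method="Nelder-Mead",options=dict(initial_simplex=[[p0[0],p0[1],best[1]],[p0[0]+6,p0[1],best[1]],[p0[0],p0[1]+6,best[1]],[p0[0],p0[1],best[1]+.15]]))
    return r.x,r.fun
E
python3 - <<'E'
from h import *
a=cv2.imread("pics/w1.png");m=np.load("w1m.npy",allow_pickle=True).item()
yel=biggest(hsvmask(a,(18,140,80),(35,255,255))); blu=biggest(hsvmask(a,(108,150,60),(128,255,255)))
print(yel[1:],blu[1:])
yaw=-.05
for _ in range(2):
    L,fl=fitbar(yel[0],m,[562,100,106],yaw);Rr,fr=fitbar(blu[0],m,[550,-157,106],yaw)
    d=L[:2]-Rr[:2]; yaw=np.arctan2(-d[0],d[1]); print(L.round(2),fl,Rr.round(2),fr,"yaw",yaw,np.linalg.norm(d))
v,r=bubble(a,m,yaw)
mid=(L[:2]+Rr[:2])/2; print("vial rel. mid in scale",R.from_euler("z",-yaw).as_matrix()[:2,:2]@(v[:2]-mid))
E
```

```text
(array([456.95891473, 247.65426357]), np.int32(1290)) (array([178.7388535 , 239.48328025]), np.int32(1256))
[559.67 104.58  -0.93] 0.19987349778621125 [ 550.32 -157.54    0.56] 0.31607929515418504 yaw -0.03565719964432597 262.2871188150534
[560.44 103.53  -0.94] 0.196053469127944 [ 551.16 -157.31    0.56] 0.3188803512623491 yaw -0.03557315254966892 261.0071931610683
vial px (314.53314208984375, 291.4667053222656) bub px [329.7704918 291.6010929] 183 vial [612.8 -30.2  84. ] off scale xy [-0.3 15.7] turn L,R (cw+) [-0.772  0.716]
vial rel. mid in scale [57.076898   -1.31137647]
```

```bash
python3 - <<'E'
from h import *
a=cv2.imread("pics/w1.png");m=np.load("w1m.npy",allow_pickle=True).item()
yaw=-.045; o=a.copy()
def full(mk):
    h=cv2.convexHull(np.argwhere(mk)[:,::-1].astype(np.int32)); f=np.zeros(mk.shape,np.uint8);cv2.fillConvexPoly(f,h,1);return f
yel=full(biggest(hsvmask(a,(15,100,40),(38,255,255)))[0]); blu=full(biggest(hsvmask(a,(105,110,30),(132,255,255)))[0])
for z in(103,106,109):
  for n,k,p in(("L",yel,[560,103,z]),("R",blu,[551,-157,z])):
    x,f=fitbar(k,m,p,yaw); print(n,z,x.round(2),round(f,3))
    if z==106:
        F=frame(yaw,x[2]);P=[proj(m,F@[i,j,q]+[x[0],x[1],z]) for i in(-31,31) for j in(-9,9) for q in(-16,14)]
        cv2.polylines(o,[cv2.convexHull(np.array(P,np.float32)).astype(np.int32)],True,(0,0,255),1)
        h=cv2.findContours(k,0,1)[0]; cv2.drawContours(o,h,-1,(0,255,0),1)
cv2.imwrite("pics/fit.png",np.hstack([cv2.resize(o[190:290,c:c+100],(400,400),interpolation=0) for c in(130,405)]))
E
```

```text
L 103 [560.  103.   -1.6] 1.0
R 103 [ 5.5248e+02 -1.5802e+02  5.5000e-01] 0.103
L 106 [560.  103.   -1.6] 1.0
R 106 [ 5.5103e+02 -1.5703e+02  5.4000e-01] 0.11
L 109 [560.  103.   -1.6] 1.0
R 109 [ 5.5074e+02 -1.5570e+02  5.5000e-01] 0.117
```

View pics/fit.png

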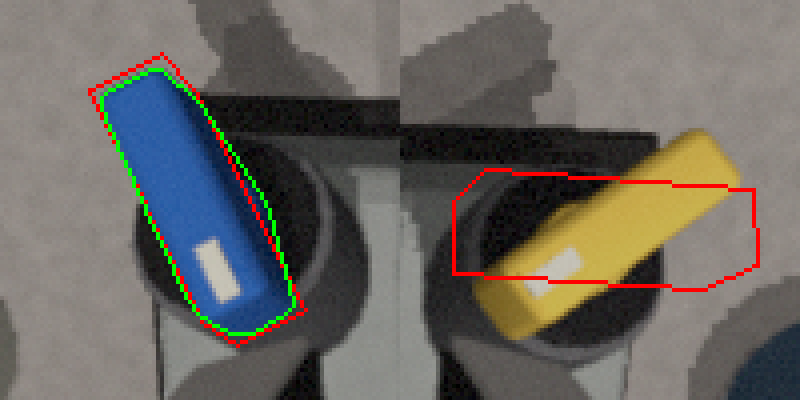

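```bash
python3 - <<'E'
from h import *
a=cv2.imread("pics/w1.png");m=np.load("w1m.npy",allow_pickle=True).item()
mk=biggest(hsvmask(a,(18,140,80),(35,255,255)))[0]
h=cv2.convexHull(np.argwhere(mk)[:,::-1].astype(np.int32)); f=np.zeros(mk.shape,np.uint8);cv2.fillConvexPoly(f,h,1)
yaw=-.045
for z in(106,109): print(z,fitbar(f,m,[560,103,z],yaw))
x,_=fitbar(f,m,[560,103,109],yaw)
F=frame(yaw,x[2]); Rt=np.c_[-F[:,0],F[:,1],-F[:,2]]
print(Rt.round(3))
g=np.array([x[0],x[1],109])
for k in(85,-15): print(k,g+k*F[:,2],move(Rt,g+k*F[:,2]))
E
```

```text
106 (array([560.30586903, 103.74583865,  -0.92348352]), np.float64(0.11803874092009685))
109 (array([558.63213573, 103.04137275,  -0.93040403]), np.float64(0.12799043062200957))
[[-0.481  0.721  0.499]
 [ 0.824  0.566 -0.022]
 [-0.299  0.401 -0.866]]
85 [516.17515972 104.95322734 182.61215932] (array([0.012, 0.66 , 0.594]), array([-0.0741, -0.1568,  0.3034]))
-15 [566.12454326 102.70398664  96.00961894] (array([-0.238,  0.648,  1.027]), array([-0.0741, -0.1568,  0.3034]))
```

Call:
{"op": "move_arm", "data": {"series": [[[0, 0.66, 0.55], [-0.074, -0.157, 0.303], 0], [[0, 0.66, 0.55], [-0.074, -0.157, 0.303], 0], [[0, 0.66, 0.55], [-0.074, -0.157, 0.303], 0], [[0, 0.66, 0.55], [-0.074, -0.157, 0.303], 0], [[0, 0.66, 0.55], [-0.074, -0.157, 0.303], 0], [[0, 0.66, 0.55], [-0.074, -0.157, 0.303], 0], [[0, 0.66, 0.55], [-0.074, -0.157, 0.303], 0], [[0, 0.66, 0.55], [-0.074, -0.157, 0.303], 0]]}}

```text
clock: 3.15
position: [518.5, 104.9, 191.4]
ee_rot: [[-0.557, 0.688, 0.465], [0.777, 0.63, -0.001], [-0.294, 0.361, -0.885]]
wrist_force: [-0.3, -1.0, -0.5]
gripper_width: 47.6
```

```bash
cat > t.py <<'E'
import sys
from h import *
def T(side,phi,k,g,yaw=-.045):
    F=frame(yaw,phi); Rt=np.c_[-F[:,0],F[:,1],-F[:,2]]; return Rt,np.array(g)+k*F[:,2]
if __name__=="__main__":
    g={"L":[559.5,103.4,108],"R":[551.5,-157.2,104]}[sys.argv[1]]; phi=float(sys.argv[2])
    s=robot.read_state(); print(s["clock"],s["position"].round(1),s["joints"].round(2),s["gripper_width"],s["wrist_force"].round(1))
    for k in(85,-15): print(k,*move(*T(0,phi,k,g)[:2],s=s))
E
python3 t.py L -.928
```

```text
3.15 [518.5 104.9 191.4] [ 0.05 -0.19  2.06 -0.04  0.79 -0.61] 47.59109699377461 [-0.3 -1.  -0.5]
85 [ 0.02  -0.021  0.04 ] [-0.0058 -0.013   0.0249]
-15 [-0.001 -0.013  0.539] [-0.0058 -0.013   0.0249]
```

Call:
{"op": "move_arm", "data": {"series": [[[0.02, -0.02, 0.04], [-0.006, -0.013, 0.025], 0], [[0.01, -0.02, 0.2], [-0.006, -0.013, 0.025], 0], [[0.01, -0.016, 0.32], [-0.006, -0.013, 0.025], 0], [[0.005, -0.016, 0.4], [-0.006, -0.013, 0.025], 0], [[0.005, -0.016, 0.4], [-0.006, -0.013, 0.025], 0]]}}

```text
clock: 3.57
position: [551.4, 103.1, 115.6]
ee_rot: [[-0.489, 0.72, 0.492], [0.82, 0.571, -0.022], [-0.297, 0.393, -0.87]]
wrist_force: [-0.0, -0.7, 0.3]
gripper_width: 47.0
```

```bash
python3 t.py L -.928; python3 - <<'E'
from h import *
m=robot.camera_model("wrist");a=robot.read_camera("wrist");cv2.imwrite("pics/w2.png",a)
try: bubble(a,m,-.045)
except Exception as e: print(e)
E
```

```text
3.5667 [551.4 103.1 115.6] [ 0.06 -0.    2.08 -0.1   0.55 -0.47] 47.04861333480345 [-0.  -0.7  0.3]
85 [-0.005  0.012 -0.372] [-0.0021 -0.0016  0.0015]
-15 [-0.007  0.016  0.128] [-0.0021 -0.0016  0.0015]
attempt to get argmax of an empty sequence
```

View pics/w2.png

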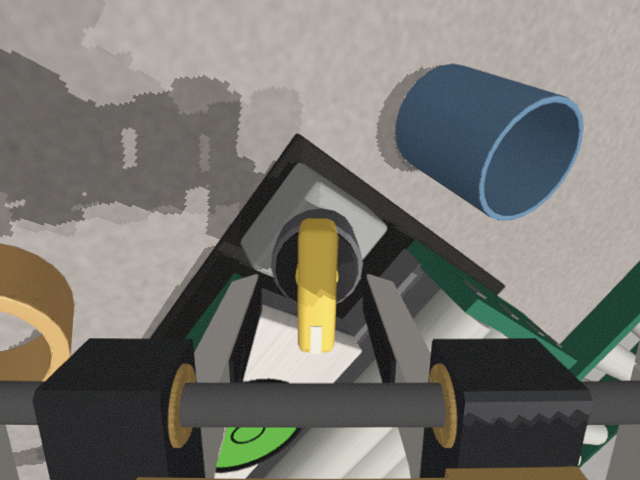

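The bar sits centred between the open fingers (317 against about 314 px), and nothing is touching. Next I'll lower, close, and turn anticlockwise by about 0.74 rad.

Call:
{"op": "move_arm", "data": {"series": [[[-0.005, 0.012, 0.06], [0, 0, 0], 0], [[-0.005, 0.012, 0.125], [0, 0, 0], 0], [[-0.005, 0.012, 0.125], [0, 0, 0], 0], [[-0.005, 0.012, 0.125], [0, 0, 0], 1], [[-0.005, 0.012, 0.125], [0, 0, 0], 1], [[-0.005, 0.012, 0.125], [0, 0, 0], 1], [[-0.005, 0.012, 0.125], [0, 0, 0], 1], [[-0.005, 0.012, 0.125], [0, 0, 0], 1]], "grip_force": 30}}

```text
clock: 4.28
position: [566.0, 101.1, 97.6]
ee_rot: [[-0.487, 0.721, 0.493], [0.821, 0.571, -0.025], [-0.299, 0.392, -0.87]]
wrist_force: [-6.6, -5.5, 10.0]
gripper_width: 17.8
```

```bash
python3 t.py L -.928
```

```text
4.2833 [566.  101.1  97.6] [ 0.06  0.06  2.06 -0.11  0.51 -0.46] 17.770112271279896 [-6.6 -5.5 10. ]
85 [ 0.011  0.    -0.487] [-0.0024 -0.0008  0.0014]
-15 [0.01  0.004 0.013] [-0.0024 -0.0008  0.0014]
```

Call:
{"op": "move_arm", "data": {"series": [[[0, 0, 0], [0, 0, -0.235], 1], [[0, 0, 0], [0, 0, -0.235], 1], [[0, 0, 0], [0, 0, -0.235], 1], [[0, 0, 0], [0, 0, -0.235], 1], [[0, 0, 0], [0, 0, -0.235], 1], [[0, 0, 0], [0, 0, -0.235], 1], [[0, 0, 0], [0, 0, -0.235], 1], [[0, 0, 0], [0, 0, -0.235], 1]]}}

```text
clock: 4.95
position: [567.1, 102.5, 98.2]
ee_rot: [[-0.844, 0.206, 0.496], [0.225, 0.974, -0.022], [-0.487, 0.092, -0.868]]
wrist_force: [-4.6, 2.1, 2.7]
gripper_width: 17.5
```

```bash
python3 t.py L -.19; python3 - <<'E'
from h import *
m=robot.camera_model("top");a=robot.read_camera("top");cv2.imwrite("pics/t2.png",a)
try: bubble(a,m,-.045)
except Exception as e: print(e)
bubble(cv2.imread("pics/top.png"),m,-.045)
E
```

```text
4.95 [567.1 102.5  98.2] [ 0.06  0.06  2.06 -0.11  0.51 -1.2 ] 17.548916122276186 [-4.6  2.1  2.7]
85 [ 0.011  0.    -0.486] [-0.0003 -0.0014  0.0008]
-15 [0.009 0.001 0.014] [-0.0003 -0.0014  0.0008]
vial px (346.8980712890625, 204.0931396484375) bub px [341.97674419 203.58139535] 43 vial [610.4 -29.8  84. ] off scale xy [ 0.4 12.2] turn L,R (cw+) [-0.539  0.616]
vial px (347.3072509765625, 203.800537109375) bub px [342.11627907 203.88372093] 43 vial [611.2 -30.8  84. ] off scale xy [-1.1 12.7] turn L,R (cw+) [-0.7    0.508]
```

Call:
{"op": "move_arm", "data": {"series": [[[0, 0, 0], [0, 0, 0], 1], [[0, 0, 0], [0, 0, 0], 1], [[0, 0, 0], [0, 0, 0], 1], [[0, 0, 0], [0, 0, 0], 1], [[0, 0, 0], [0, 0, 0], 1], [[0, 0, 0], [0, 0, 0], 1], [[0, 0, 0], [0, 0, 0], 1], [[0, 0, 0], [0, 0, 0], 1]]}}

```text
clock: 5.67
position: [567.1, 102.5, 98.2]
ee_rot: [[-0.844, 0.206, 0.496], [0.225, 0.974, -0.022], [-0.487, 0.093, -0.868]]
wrist_force: [-4.3, 1.9, 2.4]
gripper_width: 17.8
```

```bash
python3 - <<'E'
from h import *
m=robot.camera_model("top");a=robot.read_camera("top");cv2.imwrite("pics/t3.png",a)
try: bubble(a,m,-.045)
except Exception as e: print(e)
w=robot.read_camera("wrist");cv2.imwrite("pics/w3.png",w)
cv2.imwrite("pics/c3.png",np.hstack([cv2.resize(a[165:265,280:380],(400,400),interpolation=2),cv2.resize(w,(400,400))]))
E
```

```text
vial px (346.9505920410156, 204.14642333984375) bub px [343.92857143 202.80952381] 42 vial [610.3 -29.9  84. ] off scale xy [2.8 7.7] turn L,R (cw+) [-0.114  0.612]
```

View pics/c3.png

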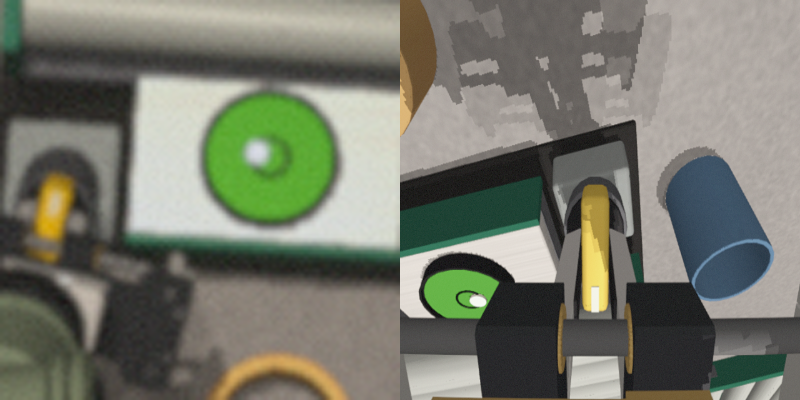

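The bubble has moved as predicted. The knob turns with the hand, and the bubble is now about 8 mm off. I'll add a small trim on the left, then release and back off.

Call:
{"op": "move_arm", "data": {"series": [[[0, 0, 0], [0, 0, -0.018], 1], [[0, 0, 0], [0, 0, -0.018], 1], [[0, 0, 0], [0, 0, -0.018], 0], [[0, 0, 0], [0, 0, -0.018], 0], [[0, 0, 0], [0, 0, -0.018], 0], [[0, 0, -0.2], [0, 0, -0.018], 0], [[0, 0, -0.4], [0, 0, -0.018], 0], [[0, 0, -0.5], [0, 0, -0.018], 0]]}}

```text
clock: 6.43
position: [519.1, 104.5, 188.1]
ee_rot: [[-0.852, 0.157, 0.5], [0.169, 0.985, -0.023], [-0.496, 0.065, -0.866]]
wrist_force: [1.2, 0.1, 0.2]
gripper_width: 46.5
```

```bash
python3 t.py R .545; python3 - <<'E'
from h import *
m=robot.camera_model("top");a=robot.read_camera("top")
bubble(a,m,-.045)
E
```

```text
6.4333 [519.1 104.5 188.1] [ 0.07 -0.2   2.09 -0.09  0.74 -1.27] 46.487335531462115 [1.2 0.1 0.2]
85 [-0.151 -1.291  0.049] [-0.000e+00  1.000e-04 -2.151e-01]
-15 [-0.15  -1.291  0.549] [-0.000e+00  1.000e-04 -2.151e-01]
vial px (346.9298400878906, 204.1256103515625) bub px [344.         202.66666667] 42 vial [610.3 -29.9  84. ] off scale xy [3.2 7.4] turn L,R (cw+) [-0.076  0.63 ]
```

Call:
{"op": "move_arm", "data": {"series": [[[-0.1, -0.9, 0], [0, 0, -0.215], 0], [[-0.1, -0.9, 0], [0, 0, -0.215], 0], [[-0.1, -0.9, 0], [0, 0, -0.215], 0], [[-0.1, -0.9, 0], [0, 0, -0.215], 0], [[-0.1, -0.9, 0], [0, 0, -0.215], 0], [[-0.1, -0.9, 0], [0, 0, -0.215], 0], [[-0.1, -0.9, 0], [0, 0, -0.215], 0]]}}

```text
clock: 7.07
position: [507.9, -74.7, 183.6]
ee_rot: [[-0.802, -0.332, 0.496], [-0.395, 0.919, -0.025], [-0.448, -0.215, -0.868]]
wrist_force: [-0.3, 0.0, 0.1]
gripper_width: 46.9
```

```bash
python3 t.py R .545
```

```text
7.0667 [507.9 -74.7 183.6] [-0.45 -0.25  2.13  0.27  0.79 -2.56] 46.922962665962594 [-0.3  0.   0.1]
85 [ 0.168 -0.365  0.039] [-0.     -0.0014 -0.0319]
-15 [ 0.166 -0.365  0.539] [-0.     -0.0014 -0.0319]
```

Joint 6 would come close to its limit, so I'll take the equivalent half-turned grasp.

Call:
{"op": "move_arm", "data": {"series": [[[0.168, -0.365, 0], [0, 0, 0.31], 0], [[0.168, -0.365, 0], [0, 0, 0.31], 0], [[0.168, -0.365, 0], [0, 0, 0.31], 0], [[0.168, -0.365, 0], [0, 0, 0.31], 0], [[0.168, -0.365, 0], [0, 0, 0.31], 0], [[0.168, -0.365, 0], [0, 0, 0.31], 0], [[0.168, -0.365, 0], [0, 0, 0.31], 0], [[0.168, -0.365, 0], [0, 0, 0.31], 0]]}}

```text
clock: 7.73
position: [504.9, -153.4, 183.7]
ee_rot: [[-0.721, 0.484, 0.495], [0.546, 0.837, -0.024], [-0.426, 0.253, -0.869]]
wrist_force: [-0.9, -1.2, 0.1]
gripper_width: 47.1
```

Call:
{"op": "move_arm", "data": {"series": [[[0, 0, 0], [0, 0, 0.31], 0], [[0, 0, 0], [0, 0, 0.31], 0], [[0, 0, 0], [0, 0, 0.31], 0], [[0, 0, 0], [0, 0, 0.31], 0], [[0, 0, 0], [0, 0, 0.31], 0], [[0, 0, 0], [0, 0, 0.31], 0], [[0, 0, 0], [0, 0, 0.31], 0], [[0, 0, 0], [0, 0, 0.31], 0]]}}

```text
clock: 8.4
position: [505.0, -153.2, 183.7]
ee_rot: [[-0.005, 0.869, 0.495], [1.0, 0.019, -0.024], [-0.03, 0.495, -0.868]]
wrist_force: [-1.0, 0.8, -0.3]
gripper_width: 46.9
```

```bash
sed -i 's/    return Rt,/    return Rt,/; s/Rt=np.c_\[-F\[:,0\],F\[:,1\],-F\[:,2\]\]; return/q=-1 if sys.argv[1]=="L" else 1; Rt=np.c_[q*F[:,0],-q*F[:,1],-F[:,2]]; return/' t.py; python3 t.py R .545
```

```text
8.4 [ 505.  -153.2  183.7] [-0.65 -0.19  2.09  0.38  0.84 -0.86] 46.86921001566656 [-1.   0.8 -0.3]
85 [-0.01   0.002  0.037] [-0.0012  0.0011  0.3451]
-15 [-0.009  0.005  0.537] [-0.0012  0.0011  0.3451]
```

Call:
{"op": "move_arm", "data": {"series": [[[-0.01, 0, 0.04], [-0.001, 0.001, 0.345], 0], [[-0.01, 0, 0.04], [-0.001, 0.001, 0.345], 0], [[-0.01, 0, 0.04], [-0.001, 0.001, 0.345], 0], [[-0.01, 0, 0.04], [-0.001, 0.001, 0.345], 0], [[-0.01, 0, 0.04], [-0.001, 0.001, 0.345], 0], [[-0.01, 0, 0.04], [-0.001, 0.001, 0.345], 0], [[-0.01, 0, 0.04], [-0.001, 0.001, 0.345], 0], [[-0.01, 0, 0.04], [-0.001, 0.001, 0.345], 0]]}}

```text
clock: 9.07
position: [509.0, -155.4, 176.8]
ee_rot: [[0.727, 0.473, 0.498], [0.556, -0.831, -0.022], [0.404, 0.293, -0.867]]
wrist_force: [-0.5, -0.8, 0.6]
gripper_width: 47.3
```

Call:
{"op": "move_arm", "data": {"series": [[[0, 0, 0.1], [0, 0, 0.034], 0], [[0, 0, 0.2], [0, 0, 0.034], 0], [[0, 0, 0.3], [0, 0, 0.034], 0], [[0, 0, 0.36], [0, 0, 0.034], 0], [[0, 0, 0.36], [0, 0, 0.034], 0]]}}

```text
clock: 9.48
position: [543.9, -155.8, 111.5]
ee_rot: [[0.772, 0.399, 0.495], [0.469, -0.883, -0.02], [0.429, 0.247, -0.869]]
wrist_force: [0.2, 0.6, -0.3]
gripper_width: 47.1
```

```bash
python3 t.py R .545;  python3 - <<'E'
from h import *
a=robot.read_camera("wrist");cv2.imwrite("pics/w4.png",a)
E
```

```text
9.4833 [ 543.9 -155.8  111.5] [-0.59  0.01  2.07  0.45  0.65  0.19] 47.12306590179091 [ 0.2  0.6 -0.3]
85 [ 0.009  0.01  -0.373] [-0.0017  0.0011 -0.0056]
-15 [0.01  0.012 0.127] [-0.0017  0.0011 -0.0056]
```

View pics/w4.png

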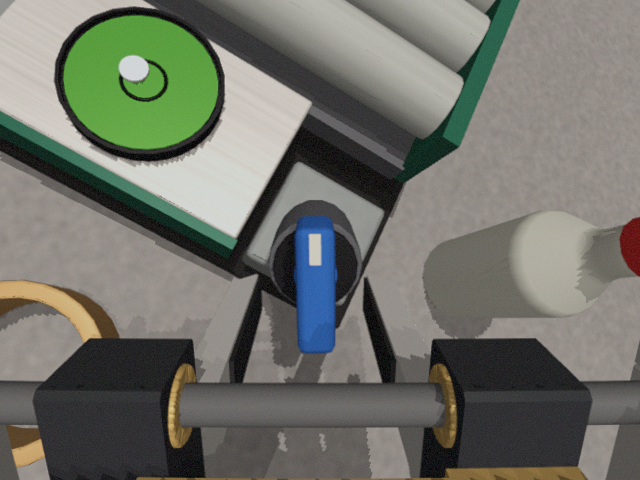

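The blue bar is centred and aligned between the fingers at (316,285). The whole vial is in view, with the bubble at (133,68) and the ring at (144,81). Next I'll lower and close.

Call:
{"op": "move_arm", "data": {"series": [[[0.01, 0.01, 0.06], [0, 0, -0.004], 0], [[0.01, 0.01, 0.12], [0, 0, -0.004], 0], [[0.01, 0.01, 0.12], [0, 0, -0.004], 0], [[0.01, 0.01, 0.12], [0, 0, -0.004], 1], [[0.01, 0.01, 0.12], [0, 0, -0.004], 1], [[0.01, 0.01, 0.12], [0, 0, -0.004], 1], [[0.01, 0.01, 0.12], [0, 0, -0.004], 1], [[0.01, 0.01, 0.12], [0, 0, -0.004], 1]], "grip_force": 30}}

```text
clock: 10.2
position: [558.2, -155.8, 95.2]
ee_rot: [[0.765, 0.41, 0.497], [0.481, -0.877, -0.018], [0.429, 0.253, -0.867]]
wrist_force: [-3.3, 6.4, 4.4]
gripper_width: 19.3
```

```bash
python3 t.py R .545;  python3 - <<'E'
from h import *
m=robot.camera_model("wrist");a=robot.read_camera("wrist");cv2.imwrite("pics/w5.png",a); bubble(a,m,-.045)
bubble(robot.read_camera("top"),robot.camera_model("top"),-.045)
E
```

```text
10.2 [ 558.2 -155.8   95.2] [-0.58  0.07  2.06  0.47  0.61  0.17] 19.30585956380232 [-3.3  6.4  4.4]
85 [-0.01   0.001 -0.48 ] [-0.0018  0.     -0.0013]
-15 [-0.01   0.004  0.02 ] [-0.0018  0.     -0.0013]
vial px (123.05864715576172, 84.44390106201172) bub px [115.69616909  68.4346103 ] 757 vial [610.2 -29.8  84. ] off scale xy [5.3 7.4] turn L,R (cw+) [0.11  0.812]
vial px (346.9272155761719, 204.13539123535156) bub px [344.15555556 202.57777778] 45 vial [610.3 -29.9  84. ] off scale xy [3.4 7.1] turn L,R (cw+) [-0.034  0.637]
```

Call:
{"op": "move_arm", "data": {"series": [[[0, 0, 0], [0, 0, 0.21], 1], [[0, 0, 0], [0, 0, 0.21], 1], [[0, 0, 0], [0, 0, 0.21], 1], [[0, 0, 0], [0, 0, 0.21], 1], [[0, 0, 0], [0, 0, 0.21], 1], [[0, 0, 0], [0, 0, 0.21], 1], [[0, 0, 0], [0, 0, 0.21], 1], [[0, 0, 0], [0, 0, 0.21], 1]]}}

```text
clock: 10.97
position: [558.3, -157.3, 95.6]
ee_rot: [[0.855, -0.146, 0.498], [-0.156, -0.988, -0.021], [0.494, -0.06, -0.867]]
wrist_force: [-6.7, 1.6, 6.4]
gripper_width: 17.5
```

Call:
{"op": "move_arm", "data": {"series": [[[0, 0, 0], [0, 0, 0], 1], [[0, 0, 0], [0, 0, 0], 1], [[0, 0, 0], [0, 0, 0], 1], [[0, 0, 0], [0, 0, 0], 1], [[0, 0, 0], [0, 0, 0], 1], [[0, 0, 0], [0, 0, 0], 1], [[0, 0, 0], [0, 0, 0], 1], [[0, 0, 0], [0, 0, 0], 1]]}}

```text
clock: 11.63
position: [558.3, -157.2, 95.6]
ee_rot: [[0.855, -0.146, 0.498], [-0.156, -0.988, -0.021], [0.494, -0.06, -0.867]]
wrist_force: [-6.1, 0.9, 7.0]
gripper_width: 17.8
```

```bash
python3 t.py R -.115;  python3 - <<'E'
from h import *
m=robot.camera_model("wrist");a=robot.read_camera("wrist");cv2.imwrite("pics/w6.png",a)
t=robot.read_camera("top")
bubble(t,robot.camera_model("top"),-.045)
cv2.imwrite("pics/c6.png",np.hstack([cv2.resize(a,(480,480*3//4)),cv2.resize(t[180:230,320:370],(300,360),interpolation=2)]))
try: bubble(a,m,-.045)
except Exception as e: print(e)
E
```

```text
11.6333 [ 558.3 -157.2   95.6] [-0.58  0.07  2.06  0.46  0.61  0.83] 17.77884078855572 [-6.1  0.9  7. ]
85 [-0.009  0.001 -0.478] [-0.0005  0.0008 -0.0009]
-15 [-0.008  0.002  0.022] [-0.0005  0.0008 -0.0009]
vial px (346.58172607421875, 203.87513732910156) bub px [346.36 203.72] 50 vial [611. -29.  84.] off scale xy [0.4 0.6] turn L,R (cw+) [0.004 0.058]
vial px (65.25545501708984, 233.91526794433594) bub px [ 61.12685338 232.31960461] 607 vial [611.5 -29.9  84. ] off scale xy [1.2 2.4] turn L,R (cw+) [-0.01   0.217]
```

View pics/c6.png

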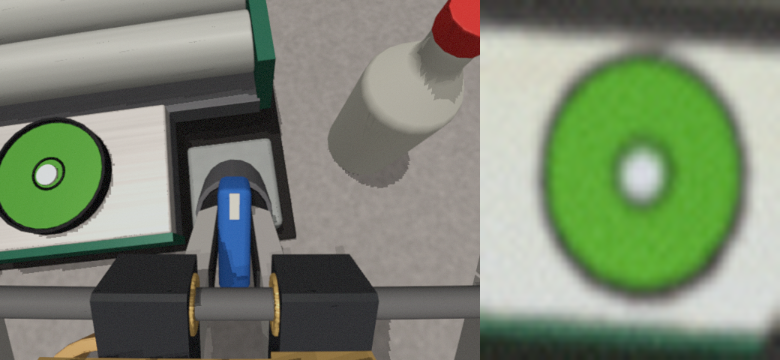

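The bubble is inside the ring in both views, about 1 mm left of centre. I'll trim another 0.06 rad clockwise, release and retreat.

Call:
{"op": "move_arm", "data": {"series": [[[0, 0, 0], [0, 0, 0.02], 1], [[0, 0, 0], [0, 0, 0.02], 1], [[0, 0, 0], [0, 0, 0.02], 0], [[0, 0, 0], [0, 0, 0.02], 0], [[0, 0, 0], [0, 0, 0.02], 0], [[0, 0, -0.2], [0, 0, 0.02], 0], [[0, 0, -0.4], [0, 0, 0.02], 0], [[0, 0, -0.6], [0, 0, 0.02], 0]]}}

```text
clock: 12.4
position: [498.0, -154.6, 198.6]
ee_rot: [[0.845, -0.2, 0.496], [-0.219, -0.975, -0.02], [0.487, -0.092, -0.868]]
wrist_force: [0.6, -0.8, 1.3]
gripper_width: 46.9
```

Call:
{"op": "move_arm", "data": {"series": [[[0, 0, -0.3], [0, 0, 0], 0], [[0, 0, -0.4], [0, 0, 0], 0], [[0, 0, -0.4], [0, 0, 0], 0], [[0, 0, -0.4], [0, 0, 0], 0], [[0, 0, -0.4], [0, 0, 0], 0], [[0, 0, -0.4], [0, 0, 0], 0], [[0, 0, -0.4], [0, 0, 0], 0], [[0, 0, -0.4], [0, 0, 0], 0]]}}

```text
clock: 13.07
position: [459.1, -152.8, 266.6]
ee_rot: [[0.845, -0.199, 0.496], [-0.219, -0.976, -0.019], [0.488, -0.092, -0.868]]
wrist_force: [0.0, -0.0, -0.7]
gripper_width: 47.0
```

```bash
python3 - <<'E'
from h import *
m=robot.camera_model("wrist");a=robot.read_camera("wrist");t=robot.read_camera("top")
bubble(t,robot.camera_model("top"),-.045)
try: v,r=bubble(a,m,-.045)
except Exception as e: print(e)
p=proj(m,[610.5,-30,84]).astype(int); print(p)
x0=max(p[0]-75,0);y0=max(p[1]-75,0)
cv2.imwrite("pics/c7.png",np.hstack([cv2.resize(a[y0:y0+150,x0:x0+150],(400,400),interpolation=2),cv2.resize(t[150:300,200:500],(400,400))]))
s=robot.read_state();print(s["clock"],s["position"],s["gripper_width"],s["wrist_force"])
E
```

```text
vial px (346.6134338378906, 203.76309204101562) bub px [346.82978723 204.0212766 ] 47 vial [611.2 -29.1  84. ] off scale xy [-0.6 -0.6] turn L,R (cw+) [-0.026 -0.081]
vial px (177.9668426513672, 189.6163787841797) bub px [177.41477273 189.44318182] 176 vial [612.6 -29.   84. ] off scale xy [0.3 0.6] turn L,R (cw+) [-0.     0.052]
[179 191]
13.1667 [ 459.30341996 -153.03404757  267.25168829] 46.91416628485754 [-0.17311356  0.18054099  0.25052204]
```

View pics/c7.png

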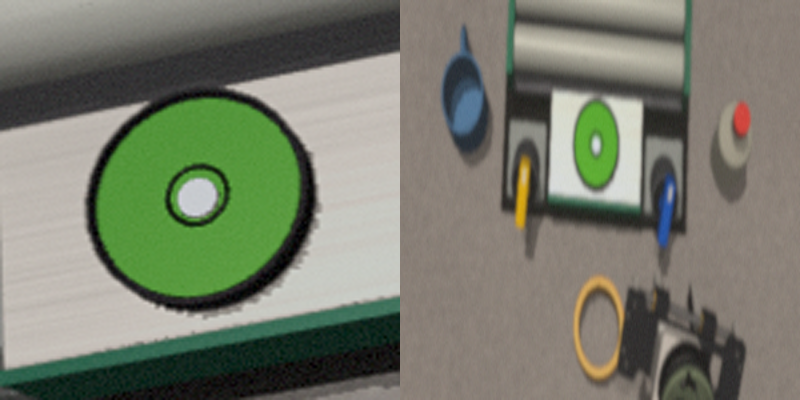

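The left half shows the bubble wholly inside the ring, well centred. The right half shows the mug, spray bottle and tape roll where they were. The gripper is clear of everything, so I'll hand in.

```bash
python3 -c "
from bench import robot
print(robot.hand_in(), robot.read_state()['clock'])"
```

```text
the job is handed in; nothing more can be done
the job is handed in; nothing more can be done
```

The scale is level: the white bubble rests wholly inside the black ring, and I handed the job in at about 13 s of the 42 s allowed.

I turned the yellow knob about 0.8 rad anticlockwise. Then I turned the blue knob about 0.7 rad clockwise, released it and moved the gripper clear.

- **Bubble position:** after release, the top view put the bubble 0.8 mm from the ring's centre and the wrist view 0.7 mm; up to 3 mm is allowed. The two views disagreed slightly on which side it lay, which is within camera error. Before the last small trim, the wrist measurement read 2.7 mm off against 0.7 mm from the top view. That was a steep view, so I went by the picture.
- **Surroundings:** the last top picture showed the mug, spray bottle and tape roll where they started. I did not recheck the things farther out, but the arm never went low near them.
- **Forces:** wrist force read at most about 13 N at the end of each move, and nothing touched the vial.

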